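# Roll the tag holder to its yellow flat

## Robot

A 6-joint arm with a two-finger parallel gripper is mounted at the origin on the work surface. World frame = base frame: x ahead of the robot, y to its left, z up, the work surface at z = 0. Lengths are in m, angles in rad, forces in N, time in s.
With the tool pointing down it reaches from about 0.35 to 0.85 m from the base axis. Payload 8.1 kg.
Tool frame: the origin (TCP) lies midway between the tips of the shut fingers; the grasp point (between the pads) lies robot.grip_depth behind it (robot.grip_depth is the distance from the TCP to the grasp point, in m); z points along the fingers, y is the line along which they close (so a half turn about z gives the same grasp; the last joint's range is limited). The gripper opens to 93 mm and grips with 3 to 60 N. Pads are 15 mm wide; open, the fingers measure 128 mm over their backs; the gripper's body (75 mm by 188 mm) begins 65 mm behind the grasp point.
Start: joints at [1.186, 0.13, 1.488, -0, 1.523, -0.085], TCP at [0.177, 0.573, 0.219] pointing down, gripper open.
Joint ranges: [-2.96, 2.96], [-0.89, 2.26], [0.02, 2.5], [-1.34, 4.48], [0, 2.73], [-2.66, 2.66]. Speed limits (rad/s): [2.39, 2.39, 2.79, 3.14, 3.14, 3.14].

## Interface

Orientations are given as a rotation vector (axis times angle).
In Python, from plant import robot gives the robot as it stands.
- The arm moves only by the tool carry_out, never from a script. Its argument "rows" is a list of rows, each a list of 6 numbers: the shift along the tool's x, y, z in m, then the turn, a rotation vector about the tool's x, y, z in degrees. A call has 1 to 12 rows; each row is the pose to reach, as a shift and turn from the pose commanded when the call began, along the tool's axes at that moment; what a row does not reach only later rows make up. A row lasts 1/8 s, in which the tool goes at most 62.5 mm and 10.7 degrees, less where a joint would pass 70% of its speed; a pose out of reach is approached as far as the arm can. A call with a gripper value outside its range is refused whole. "jaw" is the closure in counts, from 0 (fully open) to 255 (shut), set as the call begins (left out, the last holds). The fingers move at their own pace and stop on an object; "force" is the grip in N (left out, the last holds). Time passes only in rows, so rows that repeat a pose let the fingers close. It gives the time, the measured TCP pose, the force, the opening and the grip force at its end, in the units of the state.
- robot.read_state(): the state, without advancing time (a new reading comes with each control period).
- robot.read_camera(name): name is "scene" or "top" or "wrist"; returns the picture (384x512x3 uint8, red, green, blue); there is no depth.
- robot.camera_model(name): a dict with "fx", "fy", "cx", "cy" (pixels), "R" (3x3) and "t" (3): a world point X has camera coordinates R X + t; the wrist camera has in their place "mount" (4x4, takes a point from camera to tool coordinates, whose origin is the TCP and whose axes are the flange's). Camera axes: x right, y down, z forward; pixel columns grow to the right and rows downward; lengths in m; the calibration is good to about 2 mm. A picture is of the moment at which its call begins: read the wrist's pose just before it. camera_model takes no time and is no camera call.
- robot.close_job(): hands the job in; it is judged then, once.
Trained networks look in the newest picture that a camera, given by its name, has taken for a name from the list of things; names that differ only in an ending like _2 or _b are one class to them, and where a whole thing is asked for, a point or a joint stands for the part that bears it (a point fixed in the world has none). Each returns a list of dicts, best first, with "conf" (0 to 1); they miss things now and then, are a little off and sometimes report something else, mostly with a low value. They report only what shows in the picture. A call takes as long as a camera call. They do not tell look-alikes from the thing itself.
- robot.outline_of(camera, target): "pixels" (384x512 bool, what is visible of it) and "pixel" ([column, row] in pixels, amid what is visible of it).
The state is a dict: "t": time; "q": joint angles; "dq": joint speeds; "joint_torque": joint torques, N m; "tool_pos": TCP position; "orientation": TCP orientation; "force": force on the tool from outside, world axes, zero at the start; "wrist_torque": the same for the moment, N m; "opening": finger opening in m; "gripper_force": force on a finger pad.
Only numpy, scipy, OpenCV 4.12 (cv2) and the standard library are available. Lean on these libraries where they do the work, as an engineer would, in place of code of your own. Each camera call takes 0.05 s, during which the arm holds its last target. There are 200 camera calls.

## Task

Two six-sided aluminium plant tag holders lie on the cork mat, each with one coloured flat that leans to the side. Roll the one with the yellow flat over on the mat, without picking it up, so that it rests there with its yellow flat facing straight up; leave the holder with the blue flat where it lies.

Things in the scene. Friction and masses are not known exactly. Their poses are not given: they have to be found in the camera images.
- yellow_flat (a point): Centre of the yellow flat, on its surface, 20 mm from the bar's axis. z axis: the flat's outward normal (up when done); x axis: along the bar. At the start the normal leans 60 degrees from vertical, to either side, the centre 36 mm above the ledge (46 mm when up). One 60 degree roll about the bar's lower edge on the side away from the yellow flat brings it up; past 30 degrees it falls on alone.
- yellow_holder: Loose six-sided aluminium bar, about 150 g, 110 mm long, 40 mm across flats (each 23 mm wide), lying on a flat at any yaw; one flat yellow, black end plugs. Origin: bar centre, 26 mm above the ledge; x along the bar. It grips the cork: a fingertip pushing high on a slanting flat, forward and slightly up, tips it. A roll shifts it 23 mm. Nothing but the blue holder is within 120 mm.
- blue_holder: The same bar with a blue flat instead of the yellow one, at least 170 mm from it centre to centre, at any yaw. Origin: bar centre; x along the bar. Not to be disturbed. The bowl, funnel, peg and pump bottle beside the mat are lower than 160 mm.
- mat: Cork mat fixed on the ledge, 280 mm (its x) by 480 mm (its y), 6 mm thick, level; origin at the centre of its underside, at ledge height (z = 0).
Not all that is in view belongs to the job. What is shaped like the yellow_holder but red is not meant.

How it is judged:
At the end, for the whole second after the job is handed in: The yellow holder rests on the mat (its centre over the mat) with the yellow flat facing up within 10 degrees; the blue holder is within 15 mm of where it lay (angle between yellow_flat's own z axis and vertical below 0.17 rad and height (world z) of yellow_flat between 0.04 and 0.052 m and x of yellow_holder in the frame of mat between -0.14 and 0.14 m and y of yellow_holder in the frame of mat between -0.24 and 0.24 m and linear speed of yellow_holder below 0.02 m/s and distance of blue_holder from where it was at the start of the episode below 0.015 m); the robot touches nothing.
It fails at once if the yellow holder is picked up (its centre raised by more than 35 mm) (height (world z) of yellow_holder above 0.061 m).
It fails at once if the blue holder is moved by more than 15 mm (distance of blue_holder from where it was at the start of the episode above 0.015 m).
It also fails if it takes over 29 s, if anything falls off the work surface, if the arm or the gripper's body presses on something with over 40 N, if the wrist force passes 120 N, or if a joint passes its speed limit or range.

## Working session

There is one attempt and no reset: what is moved stays moved. The work goes in short steps, Python scripts to look and compute and a tool call to move; the robot and the scene stay as the last step left them, time stands still between calls to the robot, and variables do not carry over. Pictures are saved under pics/ and viewed, at most 10 in all, crops included, and the job is handed in when it is done.

Besides the shell and the picture viewer there is one more tool, called after "Emit:" as a command line: name --pt "numbers of a row" for each row, then --argument value for the rest. carry_out: Moves the arm, as the interface text tells. Its arguments: {"type":"object","properties":{"rows":{"type":"array"},"jaw":{"type":"number"},"force":{"type":"number"}},"required":["rows"]}

```bash
mkdir -p pics
python3 - <<'E'
from plant import robot
import cv2,numpy as np
s=robot.read_state();print(s['t'],s['tool_pos'],s['orientation'],s['opening'],robot.grip_depth)
for c in ['top','scene']:
    im=robot.read_camera(c);cv2.imwrite(f'pics/{c}0.png',im[:,:,::-1])
    m=robot.camera_model(c);print(c,m)
    for n in ['yellow_flat','yellow_holder','blue_holder','mat']:
        for o in robot.outline_of(c,n)[:3]:
            p=np.argwhere(o['pixels'])[:,::-1].astype(np.float32)
            print(n,round(o['conf'],2),o['pixel'],cv2.minAreaRect(p), cv2.boxPoints(cv2.minAreaRect(p)).round().tolist())
E
```

```text
0.0 [0.17692964 0.57271325 0.21755637] [-4.69114254e-01 -3.10587056e+00  2.86417443e-03] 0.09299745518150146 0.0188
top {'fx': 353.9779122326483, 'fy': 353.9779122326483, 'cx': 255.73882061052447, 'cy': 192.13920787783943, 'R': array([[-0.02447457, -0.99959551, -0.01448456],
       [-0.99567936,  0.02567179, -0.08923886],
       [ 0.08957461,  0.0122379 , -0.99590493]]), 't': array([-0.03181261,  0.67112459,  0.74669661])}
yellow_flat 0.87 [259.4, 126.4] ((257.83544921875, 126.88656616210938), (52.278194427490234, 22.14229393005371), 87.70938873291016) [[246.0, 101.0], [268.0, 100.0], [270.0, 153.0], [248.0, 153.0]]
yellow_flat 0.84 [288.3, 226.5] ((287.9499816894531, 225.6499786376953), (21.637470245361328, 52.04306411743164), 81.8698959350586) [[261.0, 219.0], [312.0, 211.0], [315.0, 233.0], [264.0, 240.0]]
yellow_flat 0.8 [371.1, 165.2] ((372.9024658203125, 162.3780517578125), (22.02050018310547, 54.973167419433594), 51.34019470214844) [[345.0, 171.0], [387.0, 137.0], [401.0, 154.0], [358.0, 188.0]]
yellow_holder 0.93 [378.9, 276.7] ((377.85009765625, 274.68853759765625), (21.7725
[... 1882 characters left out ...]
18.384775161743164, 55.154327392578125), 45.0) [[104.0, 253.0], [143.0, 214.0], [156.0, 227.0], [117.0, 266.0]]
yellow_holder 0.61 [318.2, 238.9] ((319.3000183105469, 239.4000244140625), (54.56005859375, 19.230182647705078), 26.56505012512207) [[291.0, 236.0], [299.0, 219.0], [348.0, 243.0], [339.0, 260.0]]
blue_holder 0.77 [285.5, 137.9] ((285.94439697265625, 142.1885223388672), (15.821157455444336, 41.873329162597656), 79.87532806396484) [[264.0, 138.0], [305.0, 131.0], [308.0, 146.0], [267.0, 154.0]]
mat 0.69 [246.8, 184.0] ((245.54312133789062, 176.27194213867188), (110.46448516845703, 167.72955322265625), 37.26640319824219) [[151.0, 210.0], [252.0, 76.0], [340.0, 143.0], [239.0, 276.0]]
```

```bash
python3 -c "
import cv2
a=cv2.imread('pics/top0.png')[70:330,90:430];b=cv2.imread('pics/scene0.png')[60:350,80:360]
cv2.imwrite('pics/v1.png',cv2.resize(a,None,fx=2.3,fy=2.3));cv2.imwrite('pics/v2.png',cv2.resize(b,None,fx=2,fy=2))"
```

```text
(no output)
```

View pics/v1.png

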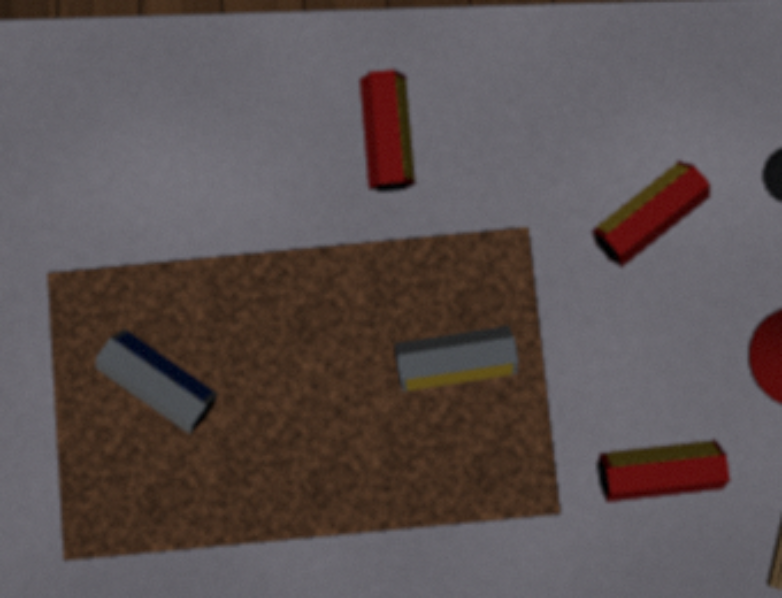

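View pics/v2.png

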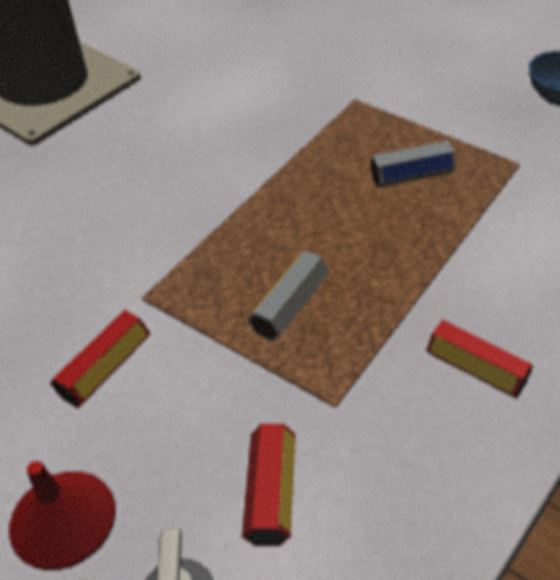

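The top view shows the grey bar at full pixel (289,226), with its yellow strip on the lower side, facing the robot. The blue one is at (157,235), and the red bars lie off the mat. The yellow bar therefore has to roll away from the robot. Next I fit the pose from both cameras.

```bash
cat > h.py <<'E'
from plant import robot
import cv2,numpy as np
from scipy.optimize import minimize
from scipy.spatial.transform import Rotation as Ro
def prism(p):
    a=np.radians(np.arange(30,390,60));r=.02/np.cos(np.pi/6)
    L=np.array([[s*.055,r*np.cos(t),r*np.sin(t)] for s in(-1,1) for t in a])
    return L@Ro.from_euler('z',p[2]).as_matrix().T+[p[0],p[1],.026]
def proj(c,X):
    m=robot.camera_model(c);Y=X@m['R'].T+m['t'];return Y[:,:2]/Y[:,2:]*[m['fx'],m['fy']]+[m['cx'],m['cy']]
def fit(masks,p0):
    def cost(p):
        e=0
        for c,M in masks:
            h=cv2.convexHull(proj(c,prism(p)).astype(np.float32))
            I=np.zeros(M.shape,np.uint8);cv2.fillConvexPoly(I,(h*16).round().astype(np.int32),255,cv2.LINE_AA,4)
            e+=np.abs(I/255.-M).sum()/M.sum()
        return e
    r=minimize(cost,p0,method='Nelder-Mead',options=dict(initial_simplex=np.array(p0)+np.array([[0,0,0],[.02,0,0],[0,.02,0],[0,0,.15]])))
    return r.x,r.fun
def find(c,n,px):
    robot.read_camera(c)
    o=[k for k in robot.outline_of(c,n)]
    return min(o,key=lambda k:np.hypot(*np.subtract(k['pixel'],px)))
E
python3 - <<'E'
from h import *
mk=[]
T=find('top','yellow_flat',(288,226));S=find('scene','yellow_flat',(224,207));print(T['pixel'],S['pixel'])
m=robot.camera_model('top');d=m['R'].T@np.array([(288-m['cx'])/m['fx'],(226-m['cy'])/m['fy'],1]);c=-m['R'].T@m['t']
p0=c+d*(.03-c[2])/d[2];print(p0)
for ms in ([('top',T['pixels'])],[('scene',S['pixels'])],[('top',T['pixels']),('scene',S['pixels'])]):
    x,f=fit(ms,[p0[0],p0[1],1.5]);print(x,np.degrees(x[2]),f)
R=Ro.from_rotvec(robot.read_state()['orientation']).as_matrix();print(R.round(3))
a=x[2];n=np.array([np.sin(a),-np.cos(a),0]);n*=np.sign(n[0])  # push direction
print('push',n); tx=n;tz=np.array([0,0,-1.]);
for s in(1,-1):
    Rt=np.stack([s*tx,np.cross(tz,s*tx),tz],1); print(s,np.degrees(Ro.from_matrix(R.T@Rt).as_rotvec()))
# pre-contact TCP: 45 mm+ behind axis, high
tgt=np.array([x[0],x[1],0])-.055*n+[0,0,.12]
print('pre',tgt,R.T@(tgt-robot.read_state()['tool_pos']))
E
```

```text
[287.4, 228.7] [225.0, 209.2]
[ 0.59448853 -0.11689733  0.03      ]
[ 0.59503663 -0.1157723   1.71075542] 98.01906511225835 0.06879234326271642
[ 0.59552721 -0.11895802  1.69562414] 97.15210700197059 0.17803553346221115
[ 0.59514185 -0.11679993  1.71103726] 98.03521366727703 0.25873828121252873
[[-0.955  0.295  0.   ]
 [ 0.295  0.955  0.   ]
 [-0.     0.    -1.   ]]
push [0.99018235 0.13978169 0.        ]
1 [ 1.19423618e-03 -3.74678061e-03  1.54787813e+02]
-1 [ 2.72889060e-03  8.69797358e-04 -2.52121865e+01]
pre [ 0.54068182 -0.12448792  0.12      ] [-0.55337078 -0.55928633  0.09864918]
```

Emit:
carry_out --pt "-0.04 -0.04 0 0 0 -2" --pt "-0.08 -0.08 0 0 0 -4" --pt "-0.12 -0.12 0 0 0 -6" --pt "-0.16 -0.16 0 0 0 -8" --pt "-0.2 -0.2 0 0 0 -10" --pt "-0.24 -0.24 0 0 0 -12" --pt "-0.28 -0.285 0 0 0 -14" --pt "-0.32 -0.325 0 0 0 -16" --pt "-0.36 -0.365 0 0 0 -18" --pt "-0.4 -0.405 0 0 0 -20" --pt "-0.44 -0.445 0 0 0 -22.5" --pt "-0.48 -0.485 0 0 0 -25.2" --jaw 255 --force 20

```text
t: 2.2
tool_pos: [0.4933, -0.0338, 0.219]
orientation: [-0.222, 3.133, 0.0]
force: [0.0, 0.9, 0.2]
opening: 0.0006
gripper_force: 0.0
```

```bash
cat > g.py <<'E'
from h import *
s=robot.read_state();R=Ro.from_rotvec(s['orientation']).as_matrix();p=s['tool_pos']
print(s['t'],p.round(4),s['force'].round(2),s['opening']);print(R.round(3))
n=np.array([.990,.140,0]);C=np.array([.595,-.1168,0])
for b,z in((.055,.12),(.055,.041)):
    t=C-b*n+[0,0,z];print(b,z,(R.T@(t-p)).round(4))
Rt=np.stack([-n,np.cross([0,0,-1.],-n),[0,0,-1.]],1);print(np.degrees(Ro.from_matrix(R.T@Rt).as_rotvec()).round(2))
E
python3 g.py
```

```text
2.2 [ 0.4933 -0.0338  0.219 ] [0.04 0.95 0.19] 0.000638103934880774
[[-0.99  -0.141  0.001]
 [-0.141  0.99   0.   ]
 [-0.001 -0.    -1.   ]]
0.055 0.12 [-0.0339 -0.0965  0.099 ]
0.055 0.041 [-0.0339 -0.0965  0.178 ]
[-0.    0.06  0.04]
```

Emit:
carry_out --pt "-0.015 -0.045 0.03 0 0 0" --pt "-0.034 -0.0965 0.06 0 0 0" --pt "-0.034 -0.0965 0.1 0 0 0" --pt "-0.034 -0.0965 0.13 0 0 0" --pt "-0.034 -0.0965 0.16 0 0 0" --pt "-0.034 -0.0965 0.178 0 0 0" --pt "-0.034 -0.0965 0.178 0 0 0" --pt "-0.034 -0.0965 0.178 0 0 0"

```text
t: 3.2
tool_pos: [0.5407, -0.1229, 0.042]
orientation: [-0.22, 3.132, -0.001]
force: [0.4, 0.7, 0.3]
opening: 0.0004
gripper_force: 0.0
```

```bash
python3 g.py
python3 - <<'E'
from h import *
a=robot.read_camera('scene')[130:290,120:330,::-1];b=robot.read_camera('top')[150:310,200:410,::-1]
cv2.imwrite('pics/v3.png',cv2.resize(np.vstack([a,b]),None,fx=1.8,fy=1.8))
E
```

```text
3.2 [ 0.5407 -0.1229  0.042 ] [0.35 0.67 0.29] 0.0003594797461853944
[[-0.99  -0.14   0.002]
 [-0.14   0.99  -0.001]
 [-0.002 -0.001 -1.   ]]
0.055 0.12 [ 0.0002 -0.0016 -0.078 ]
0.055 0.041 [ 0.0003 -0.0015  0.001 ]
[-0.05  0.1  -0.02]
```

View pics/v3.png

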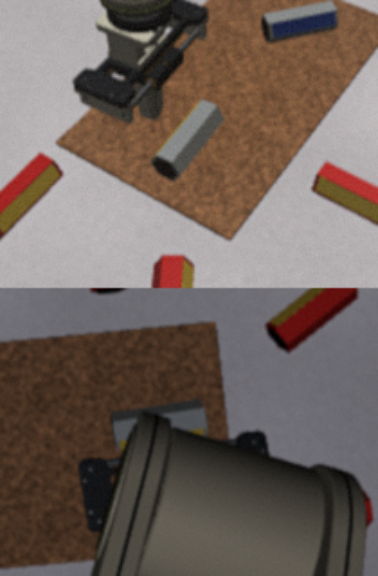

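The shut fingertip is 33 mm short of the yellow flat, and both bars lie as before. I approach, then push along the arc.

Emit:
carry_out --pt "-0.012 0 0.001 0 0 0" --pt "-0.024 0 0.001 0 0 0" --pt "-0.031 0 0.001 0 0 0" --pt "-0.034 0 0.0005 0 0 0" --pt "-0.037 0 -0.001 0 0 0" --pt "-0.04 0 -0.003 0 0 0" --pt "-0.043 0 -0.0045 0 0 0" --pt "-0.043 0 -0.0045 0 0 0"

```text
t: 4.3
tool_pos: [0.5827, -0.1167, 0.0454]
orientation: [-0.22, 3.133, -0.0]
force: [-0.5, 0.1, 2.0]
opening: 0.0006
gripper_force: 1.0
```

```bash
python3 g.py|head -1
python3 - <<'E'
from h import *
a=robot.read_camera('scene')[150:260,150:290,::-1];b=robot.read_camera('top')[180:290,230:370,::-1]
cv2.imwrite('pics/v4.png',cv2.resize(np.vstack([a,b]),None,fx=2.7,fy=2.7))
E
```

```text
4.3 [ 0.5827 -0.1167  0.0454] [-0.51  0.12  2.05] 0.0006072071240247486
```

View pics/v4.png

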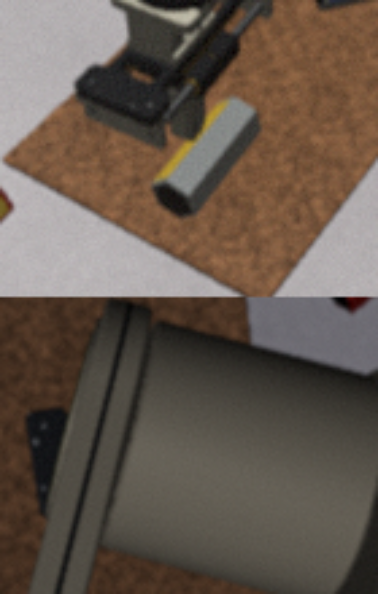

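The fingertip touches the yellow flat and the bar is tilting: more yellow shows at about (222,200) in the scene image. I carry on along the arc.

Emit:
carry_out --pt "-0.003 0 -0.0012 0 0 0" --pt "-0.006 0 -0.0022 0 0 0" --pt "-0.009 0 -0.003 0 0 0" --pt "-0.012 0 -0.0035 0 0 0" --pt "-0.015 0 -0.004 0 0 0" --pt "-0.018 0 -0.004 0 0 0" --pt "-0.021 0 -0.004 0 0 0" --pt "-0.021 0 -0.004 0 0 0" --pt "-0.021 0 -0.004 0 0 0"

```text
t: 5.52
tool_pos: [0.6029, -0.1137, 0.049]
orientation: [0.22, -3.134, -0.0]
force: [0.7, 0.3, -0.0]
opening: 0.0004
gripper_force: 0.0
```

```bash
python3 g.py|head -1
python3 - <<'E'
from h import *
a=robot.read_camera('scene')[150:260,150:290,::-1]
cv2.imwrite('pics/v5.png',cv2.resize(a,None,fx=3,fy=3))
E
```

```text
5.525 [ 0.6029 -0.1137  0.049 ] [ 0.66  0.26 -0.02] 0.0004382908111635251
```

View pics/v5.png

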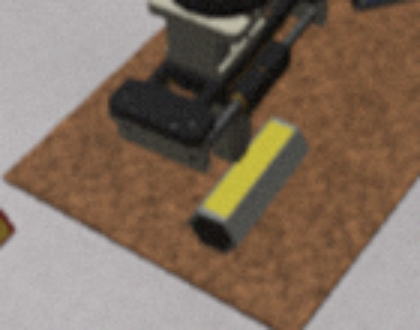

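The yellow flat is on top and the contact force is gone. I lift away straight up, then back off.

Emit:
carry_out --pt "0 0 -0.02 0 0 0" --pt "0.01 0 -0.06 0 0 0" --pt "0.06 0 -0.11 0 0 0" --pt "0.12 0 -0.15 0 0 0" --pt "0.16 0 -0.16 0 0 0" --pt "0.16 0 -0.16 0 0 0" --pt "0.16 0 -0.16 0 0 0"

```text
t: 6.45
tool_pos: [0.4452, -0.1363, 0.2105]
orientation: [-0.219, 3.131, -0.002]
force: [0.6, -0.2, 0.5]
opening: 0.0004
gripper_force: 0.0
```

```bash
python3 g.py|head -1
python3 - <<'E'
from h import *
a=robot.read_camera('scene')[90:270,130:350,::-1];b=robot.read_camera('top')[150:330,100:320,::-1]
cv2.imwrite('pics/v6.png',cv2.resize(np.vstack([a,b]),None,fx=1.65,fy=1.65))
E
```

```text
6.45 [ 0.4452 -0.1363  0.2105] [ 0.62 -0.2   0.5 ] 0.0004173403363961082
```

View pics/v6.png

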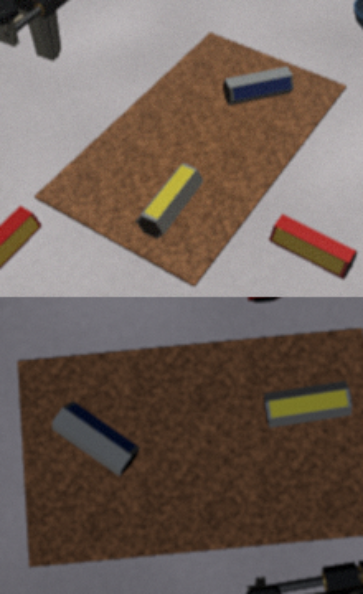

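The yellow flat faces up on the mat, at about (287,215) in the top image. The blue holder has not moved, and the arm is clear.

```bash
python3 -c "
from plant import robot
print(robot.close_job())"
```

```text
the job is handed in; nothing more can be done
None
```

I rolled the yellow holder over and it now rests on the mat with its yellow flat facing up; the blue holder was left where it lay and the job is handed in (no verdict came back).

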